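# Set a gas-pressure regulator and lock it

### The arm

A 6-joint arm with a two-finger parallel gripper is mounted at the origin on the work surface. World frame = base frame: x ahead of the robot, y to its left, z up, the work surface at z = 0. Lengths are in m, angles in rad, forces in N, time in s.
With the tool pointing down it reaches from about 0.3 to 0.875 m from the base axis. Payload 6.4 kg.
Tool frame: the origin (TCP) lies between the finger pads; the fingertips stand ctrl.tip_extent ahead of it and the grasp point (between the pads) is the TCP (ctrl.tip_extent is the distance from the TCP to the fingertips, in m); z points along the fingers, y is the line along which they close (so a half turn about z gives the same grasp; the last joint's range is limited). The gripper opens to 85 mm and grips with 20 to 120 N. Pads are 22 mm wide; open, the fingers measure 114 mm over their backs; the gripper's body (76 mm by 85 mm) begins 54 mm behind the grasp point. The pads swing forward as they close: fully open they stand 13 mm farther back than shut.
Start: joints at [-1.482, 0.181, 1.607, -0, 1.354, -0.206], TCP at [0.167, -0.55, 0.226] pointing down, gripper open.
Joint ranges: [-2.99, 2.99], [-0.89, 2.07], [0.3, 2.58], [-1.14, 4.28], [0, 2.63], [-3.12, 3.12]. Speed limits (rad/s): [2.57, 2.57, 3.01, 3.14, 3.14, 3.14].

### API

Orientations are given as a unit quaternion [w, x, y, z].
In Python, from bench import ctrl gives the robot as it stands.
- The arm moves only by the tool send_rows, never from a script. Its arguments are lists of equal length, an entry for each row: "dr": the turn, a rotation vector about the tool's x, y, z in units of 6 degrees (1.0 is 6 degrees), a list of three; "xyz": the shift along the tool's x, y, z in cm, a list of three; "jaw": the opening in per cent of the stroke, from 0 (shut) to 100 (fully open). In form: {"dr": [[wx, wy, wz], ...], "xyz": [[dx, dy, dz], ...], "jaw": [jaw, ...]}. A call has exactly 8 rows; each row is the pose to reach, as a shift and turn from the pose commanded when the call began, along the tool's axes at that moment; what a row does not reach only later rows make up. A row lasts 1/8 s, in which the tool goes at most 62.5 mm and 10.7 degrees, less where a joint would pass 70% of its speed; a pose out of reach is approached as far as the arm can. A call with a gripper value outside its range is refused whole. The fingers move at their own pace and stop on an object; the grip force is fixed at half the most. Time passes only in rows, so rows that repeat a pose let the fingers close, or fill a call up. It gives the time, the measured TCP pose, the force, the opening and the grip force at its end, in the units of the state.
- ctrl.get_obs(): the state, without advancing time (a new reading comes with each control period).
- ctrl.camera(name): name is "scene" or "top" or "wrist"; returns the picture (384x512x3 uint8, red, green, blue); there is no depth.
- ctrl.calibration(name): a dict with "camera_matrix" (3x3 intrinsics, pixels), "world_from_camera" (4x4, takes a point from camera to world coordinates). Camera axes: x right, y up, looking along -z (the intrinsics and any distortion apply to the point x, -y, -z); pixel columns grow to the right and rows downward; lengths in m; the calibration is good to about 2 mm. A picture is of the moment at which its call begins: read the wrist's pose just before it. calibration takes no time and is no camera call; for the wrist camera it gives the pose at the moment of the call.
- ctrl.hand_in(): hands the job in; it is judged then, once.
The state is a dict: "time_s": time; "q": joint angles; "dq": joint speeds; "joint_efforts": joint torques, N m; "eef_pos": TCP position; "eef_rot": TCP orientation; "wrist_force": force on the tool from outside, world axes, zero at the start; "torque": the same for the moment, N m; "opening": opening from 0.0 (shut) to 1.0 (fully open); "grasp_force": force on a finger pad.
Only numpy, scipy, OpenCV 4.12 (cv2) and the standard library are available. Lean on these libraries where they do the work, as an engineer would, in place of code of your own. Each camera call takes 0.05 s, during which the arm holds its last target. There are 200 camera calls.

### The job

On the gas-pressure console, turn the regulator's black knob clockwise until the gauge needle points at the set clip on the rim, without running it well past the clip. Then screw the steel lock ring below the knob down clockwise until it is firmly finger-tight (about 0.5 N m, not forced), with the needle still at the clip. Leave the gauge glass, the purge valve and everything else alone.

Things in the scene. Friction and masses are not known exactly. Their poses are not given: they have to be found in the camera images.
- console: white sheet-metal case, 170 (x) x 260 (y) x 60 mm, fixed to the bench; origin at the centre of its underside, its -x side is the front. Its flat top panel, 60 mm above the bench, carries the gauge and the regulator side by side (either may be the left one), 20 mm in front of the middle and 65 mm to either side, and a purge valve 55 mm behind the middle.
- knob_grip (a point): centre of the regulator's fluted black setting knob (34 mm across, 24 mm tall), on its vertical axis, 12 mm below its flat top, 56 mm above the console panel, with a gap of 6 mm to the lock ring below. It does not rise. It turns stiffly (0.1 N m), clockwise from above to raise the pressure, and stays where it is left. This point does not turn.
- setting_knob: the setting knob with its stem; origin on its axis, on the console panel; it turns about z.
- ring_grip (a point): centre of the knurled steel lock ring (56 mm across, 18 mm tall) below the knob, same axis, 27 mm above the panel, on a neck 42 mm across. Clockwise from above tightens. It starts slack and runs free (0.03 N m) for an unknown 0.2 to 1.5 rad, then nips (0.25 N m), and the torque climbs by 0.35 N m a rad. Let go, it springs back 0.15 rad and stays tight; it does not carry the knob round. This point does not turn.
- clamp_washer: washer hidden inside the neck, which the lock ring presses on to the knob's stem; it does not turn and moves by 2 to 3 mm; origin on the axis, 10 mm above the console panel. It clamps with 18 N at 0.38 N m of torque on the ring, which is finger-tight (some 0.5 rad after it nips); at 50 N (0.6 N m, some 1.0 rad after) it is crushed.
- gauge: round pressure gauge, 68 mm across and 6 mm tall, white dial facing up in a steel rim, fixed on the console panel; origin at the centre of its underside.
- needle_tip (a point): tip of the gauge's black needle, 22 mm from the gauge's centre. The needle turns clockwise (seen from above) 0.6 rad for each rad that the knob is turned clockwise.
- clip_point (a point): the spot on the dial, 22 mm from the gauge's centre, that the dark steel set clip on the rim points at, where the needle tip has to come. x points outwards along the dial's radius, y anticlockwise. At the start the needle is 0.5 to 1.4 rad short of it, anticlockwise.
- purge_valve (a joint): turn of the purge valve's small black wing handle (34 x 8 mm, its top 20 mm above the console panel), which has no ring: rad, 0 at the start; leave it alone.
- tube_rack: black rack of small tubes, 85 x 127 x 48 mm; origin at the centre of its underside; loose, leave it alone
- deep_well: deep-well plate, 85 x 127 x 41 mm; origin at the centre of its underside; loose, leave it alone
- leak_bottle: small white bottle, 28 mm across, 55 mm tall, on the console's panel; origin at the centre of its underside; loose, leave it alone
- cap_jar: small clear jar, 32 mm across, 30 mm tall, on the console's panel; origin at the centre of its underside; loose, leave it alone

How it is judged:
On the way, in this order (a step that is already met when the one before it is completed fails the run):
1. the needle stands at the set clip while the lock ring is still slack (distance between needle_tip and clip_point below 0.0025 m and contact force between clamp_washer and setting_knob below 5 N), for 0.3 s.
2. the lock ring is finger-tight (contact force between clamp_washer and setting_knob above 18 N), for 0.3 s.
At the end, for the whole second after the job is handed in: The needle tip is within 2.5 mm of the clip's point, and the lock ring clamps the stem with 18 to 50 N (about 0.38 to 0.6 N m of ring torque); the purge valve is unturned, and the rack, plate, bottle and jar are within 25 mm of where they were (distance between needle_tip and clip_point below 0.0025 m and contact force between clamp_washer and setting_knob between 18 and 50 N); the robot touches nothing.
It fails at once if the needle runs more than 5 mm past the clip (y of needle_tip in the frame of clip_point below -0.005 m).
It fails at once if the lock ring is forced: clamping force over 50 N (contact force between clamp_washer and setting_knob above 50 N).
It fails at once if the gauge is pressed with more than 5 N, or the gripper bears on the console's panel with more than 20 N (contact force between anything else and gauge above 5 N or contact force between the fingers and console above 20 N).
It fails at once if the purge valve is turned (value of joint purge_valve above 0.15 rad or value of joint purge_valve below -0.15 rad).
It fails at once if a bystander is moved more than 25 mm or tipped over (distance of any of tube_rack, deep_well, leak_bottle, cap_jar from where it was at the start of the episode above 0.025 m or angle between any of tube_rack, deep_well, leak_bottle, cap_jar's own z axis and vertical above 0.5 rad).
It also fails if it takes over 72 s, if anything falls off the work surface, if the arm or the gripper's body presses on something with over 40 N, if the wrist force passes 120 N, or if a joint passes its speed limit or range.

## Working session

There is one attempt and no reset: what is moved stays moved. The work goes in short steps, Python scripts to look and compute and a tool call to move; the robot and the scene stay as the last step left them, time stands still between calls to the robot, and variables do not carry over. Pictures are saved under pics/ and viewed, at most 10 in all, crops included, and the job is handed in when it is done.

Besides the shell and the picture viewer there is one more tool, called as name(argument=value, ...), one argument or row to a line, values as JSON. send_rows: Moves the arm, as the interface text tells. Its arguments: {"type":"object","properties":{"dr":{"type":"array","items":{"type":"array","items":{"type":"number"}}},"xyz":{"type":"array","items":{"type":"array","items":{"type":"number"}}},"jaw":{"type":"array","items":{"type":"number"}}},"required":["dr","xyz","jaw"]}

```bash
mkdir -p pics
python3 - <<'E'
from bench import ctrl
import cv2,numpy as np
o=ctrl.get_obs();print(o['eef_pos'],o['eef_rot'],ctrl.tip_extent,o['opening'])
for n in ['top','scene']:
    im=ctrl.camera(n);cv2.imwrite(f'pics/{n}0.png',im[:,:,::-1])
    c=ctrl.calibration(n);print(n,np.round(c['camera_matrix'],1).tolist(),np.round(c['world_from_camera'],3).tolist(),[k for k in c])
a=cv2.imread('pics/top0.png');b=cv2.imread('pics/scene0.png')
cv2.imwrite('pics/both.png',cv2.resize(np.vstack([a]),(800,600),interpolation=cv2.INTER_CUBIC))
E
```

```text
[ 0.16703274 -0.5496141   0.22466608] [-8.90012848e-04  9.89158740e-01  1.46847512e-01  5.16227831e-05] 0.019 0.9967966735081105
top [[425.8, 0.0, 259.7], [0.0, 425.8, 183.6], [0.0, 0.0, 1.0]] [[-0.009, 0.982, -0.191, 0.368], [-1.0, -0.012, -0.012, 0.041], [-0.014, 0.191, 0.982, 1.184], [0.0, 0.0, 0.0, 1.0]] ['camera_matrix', 'world_from_camera']
scene [[369.3, 0.0, 260.8], [0.0, 369.3, 192.2], [0.0, 0.0, 1.0]] [[0.392, -0.706, 0.589, 1.054], [0.92, 0.29, -0.264, -0.139], [0.016, 0.646, 0.763, 0.691], [0.0, 0.0, 0.0, 1.0]] ['camera_matrix', 'world_from_camera']
```

View pics/both.png

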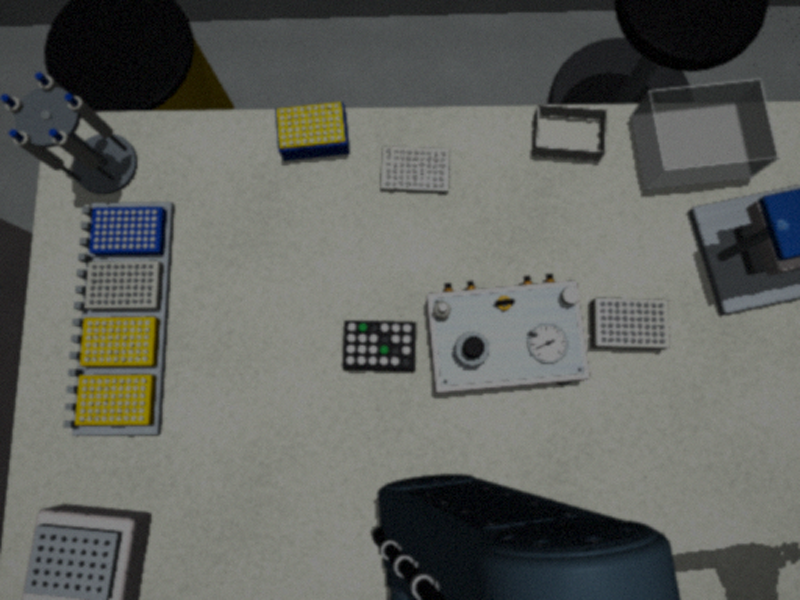

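View pics/scene0.png

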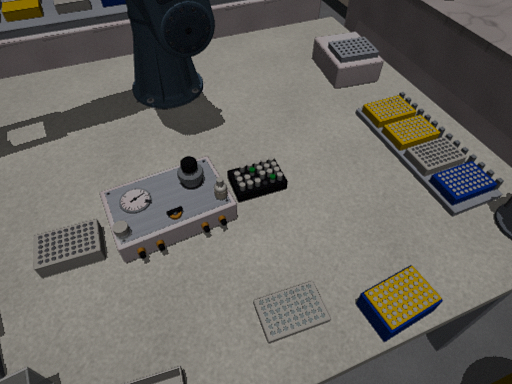

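Top view (800x600): the regulator is left at (472,347), the gauge right at (547,342), the purge valve at (505,302), the bottle at (441,310) and the jar at (569,296). In the scene view the knob is at (188,163).

```bash
cat > h.py <<'E'
from bench import ctrl
import cv2,numpy as np
from scipy.spatial.transform import Rotation as R
def rays(c,px):
    K=c['camera_matrix'];T=c['world_from_camera']
    px=np.atleast_2d(px).astype(float)
    d=np.c_[(px[:,0]-K[0,2])/K[0,0],-(px[:,1]-K[1,2])/K[1,1],-np.ones(len(px))]@T[:3,:3].T
    return T[:3,3],d
def onz(c,px,z):
    o,d=rays(c,px);return o+d*((z-o[2])/d[:,2:])
def tri(l):
    A=0;b=0
    for c,p in l:
        o,d=rays(c,p);d=d[0]/np.linalg.norm(d[0]);P=np.eye(3)-np.outer(d,d);A=A+P;b=b+P@o
    return np.linalg.solve(A,b)
def pose():
    o=ctrl.get_obs();q=o['eef_rot'];return o['eef_pos'],R.from_quat([q[1],q[2],q[3],q[0]]),o
def blob(im,win,thr):
    x0,y0,x1,y1=win;g=cv2.cvtColor(im,cv2.COLOR_RGB2GRAY)[y0:y1,x0:x1]
    n,l,s,c=cv2.connectedComponentsWithStats((g<thr).astype(np.uint8))
    i=1+np.argmax(s[1:,4]);return c[i]+[x0,y0],s[i]
E
python3 - <<'E'
from h import *
ct=ctrl.calibration('top');cs=ctrl.calibration('scene')
t=cv2.imread('pics/top0.png')[:,:,::-1];s=cv2.imread('pics/scene0.png')[:,:,::-1]
pt,a=blob(t,(290,210,316,236),45);ps,b=blob(s,(176,150,204,180),45)
print(pt,a,ps,b)
print('knob',tri([(ct,pt),(cs,ps)]),onz(ct,pt,.128))
print('gauge',tri([(ct,[350,219]),(cs,[136,201])]),onz(ct,[350,219],.066))
print('valve',onz(ct,[323,193],.08),'corners',onz(ct,[[277,251],[376,242],[274,188],[371,181]],.06).round(3).tolist())
p,r,o=pose();print(r.as_matrix().round(3))
print(np.linalg.inv(np.block([[r.as_matrix(),p[:,None]],[np.zeros((1,3)),1]]))@ctrl.calibration('wrist')['world_from_camera'],ctrl.calibration('wrist')['camera_matrix'])
E
```

```text
[302.15646259 222.44897959] [  6   6  14  14 147] [188.69444444 165.3015873 ] [  5   7  17  18 252]
knob [ 0.47564047 -0.05324287  0.11113144] [[ 0.47410625 -0.05101715  0.128     ]]
gauge [ 0.48845057 -0.18246646  0.06246686] [[ 0.48804627 -0.1820055   0.066     ]]
valve [[ 0.55565165 -0.11197366  0.08      ]] corners [[0.407, 0.011, 0.06], [0.428, -0.248, 0.06], [0.574, 0.016, 0.06], [0.59, -0.244, 0.06]]
[[ 0.957  0.291 -0.   ]
 [ 0.291 -0.957  0.002]
 [ 0.    -0.002 -1.   ]]
[[ 2.08478024e-04  9.65894216e-01  2.58936905e-01  6.48637245e-02]
 [ 9.99999323e-01 -4.97854185e-04  1.05198058e-03  5.74835096e-04]
 [ 1.14501478e-03  2.58936510e-01 -9.65893665e-01 -1.49588166e-01]
 [ 0.00000000e+00  0.00000000e+00  0.00000000e+00  1.00000000e+00]] [[269.33314397   0.         254.68308497]
 [  0.         269.33314397 194.63760878]
 [  0.           0.           1.        ]]
```

send_rows(
  dr=[
    [0,0,0],
    [0,0,0],
    [0,0,0],
    [0,0,0],
    [0,0,0],
    [0,0,0],
    [0,0,0],
    [0,0,0],
  ],
  xyz=[
    [5,-4.6,0.3],
    [10,-9.2,0.6],
    [14.7,-13.5,0.9],
    [19.2,-17.7,1.2],
    [23.7,-21.8,1.5],
    [28.2,-26,1.8],
    [32.7,-30.1,2],
    [36.7,-33.8,2],
  ],
  jaw=[100,100,100,100,100,100,100,100],
)

```text
time_s: 1.1
eef_pos: [0.4205, -0.1181, 0.2054]
eef_rot: [0.0, 0.989, 0.147, 0.0]
wrist_force: [1.1, -0.4, 0.5]
opening: 0.997
grasp_force: 0.0
```

Run:
```python
from h import *
p,r,o=pose();print(o['time_s'],p,r.as_matrix().round(3).tolist(),o['q'].round(2) if hasattr(o['q'],'round') else o['q'],o['torque'])
c=ctrl.calibration('wrist');im=ctrl.camera('wrist');cv2.imwrite('pics/w1.png',im[:,:,::-1]);np.savez('w1.npz',**c)
K=c['camera_matrix'];T=np.linalg.inv(c['world_from_camera'])
for P in [[.475,-.052,.128],[.488,-.182,.066]]:
    q=T[:3,:3]@P+T[:3,3];print(K[0,2]-K[0,0]*q[0]/q[2],K[1,2]+K[1,1]*q[1]/q[2])
```

```text
1.1 [ 0.42054013 -0.11813015  0.205437  ] [[0.957, 0.29, 0.0], [0.29, -0.957, -0.0], [0.0, 0.0, -1.0]] [-0.55 -0.12  1.96 -0.    1.3   0.73] [ 0.00432032 -0.03226657 -0.05011318]
195.54899788564234 114.18362775184222
330.9746701605243 141.0007689161439
```

View pics/w1.png

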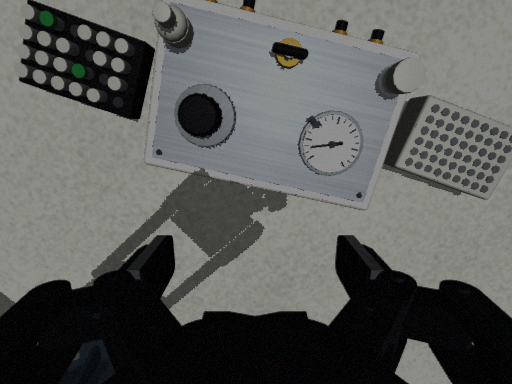

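The wrist view shows the knob top at about (200,115), the gauge centre at (331,143), the needle pointing left with its tip near (304,147), and the dark clip at (313,122). I'll measure these numerically and zoom in on the gauge.

Run:
```python
from h import *
im=cv2.imread('pics/w1.png')[:,:,::-1];c=dict(np.load('w1.npz'))
pk,s=blob(im,(175,88,225,140),35);print('knob px',pk,s)
ct=ctrl.calibration('top')
print('tri',tri([(ct,[302.16,222.45]),(c,pk)]),'w1 z.128',onz(c,pk,.128), 'z.116',onz(c,pk,.116))
print('gauge tri',tri([(ct,[350,219]),(c,[331,143])]),onz(c,[331,143],.066))
print('bottle',onz(c,[165,14],.115),'jar',onz(c,[408,76],.09))
g=im[95:190,285:380];cv2.imwrite('pics/g1.png',cv2.resize(g,None,fx=6,fy=6,interpolation=cv2.INTER_CUBIC)[:,:,::-1])
```

```text
knob px [199.33089214 114.93808256] [   3    5   44   45 1502]
tri [ 0.47515886 -0.05230893  0.11469518] w1 z.128 [[ 0.47531972 -0.05506531  0.128     ]] z.116 [[ 0.47492579 -0.05269898  0.116     ]]
gauge tri [ 0.48614018 -0.17865254  0.08138995] [[ 0.48606589 -0.18277442  0.066     ]]
bottle [[ 0.54073376 -0.00864025  0.115     ]] jar [[ 0.56237848 -0.22128546  0.09      ]]
```

View pics/g1.png

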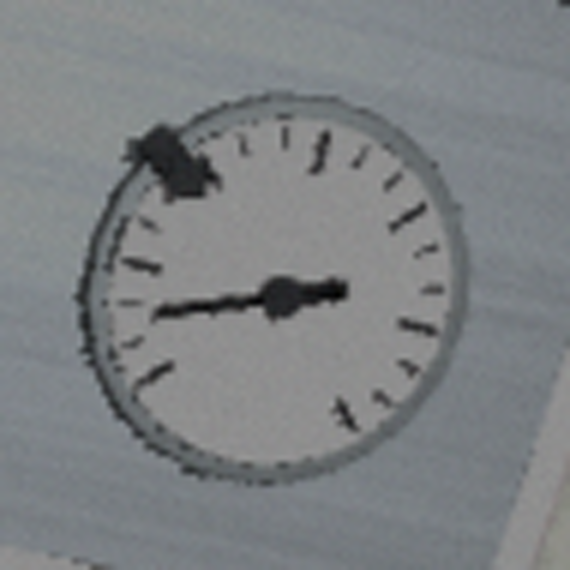

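send_rows(
  dr=[
    [0,0,0],
    [0,0,0],
    [0,0,0],
    [0,0,0],
    [0,0,0],
    [0,0,0],
    [0,0,0],
    [0,0,0],
  ],
  xyz=[
    [2.5,-1.6,0],
    [5,-3.2,0],
    [7.1,-4.6,0.5],
    [7.1,-4.6,2.5],
    [7.1,-4.6,4.5],
    [7.1,-4.6,6.5],
    [7.1,-4.6,8],
    [7.1,-4.6,8.4],
  ],
  jaw=[100,100,100,100,100,100,100,100],
)

```text
time_s: 2.15
eef_pos: [0.4739, -0.0553, 0.1205]
eef_rot: [-0.001, 0.989, 0.147, -0.001]
wrist_force: [-0.1, -0.0, 0.2]
opening: 1.004
grasp_force: 0.0
```

send_rows(
  dr=[
    [0,0,0],
    [0,0,0],
    [0,0,0],
    [0,0,0],
    [0,0,0],
    [0,0,0],
    [0,0,0],
    [0,0,0],
  ],
  xyz=[
    [0,0,0],
    [0,0,0],
    [0,0,0],
    [0,0,0],
    [0,0,0],
    [0,0,0],
    [0,0,0],
    [0,0,0],
  ],
  jaw=[30,20,10,10,10,10,10,10],
)

```text
time_s: 3.15
eef_pos: [0.4746, -0.0555, 0.1216]
eef_rot: [-0.0, 0.989, 0.147, -0.0]
wrist_force: [-1.3, 0.5, -0.6]
opening: 0.101
grasp_force: 0.0
```

Run:
```python
from h import *
p,r,o=pose();print(o['time_s'],p,r.as_matrix().round(3)[:2].tolist(),o['q'],o['torque'],o['wrist_force'],o['opening'])
c=ctrl.calibration('wrist');im=ctrl.camera('wrist');cv2.imwrite('pics/w2.png',im[:,:,::-1]);np.savez('w2.npz',**c)
```

```text
3.15 [ 0.47459337 -0.05550002  0.12157296] [[0.957, 0.291, -0.0], [0.291, -0.957, 0.0]] [-3.65506084e-01  8.92802677e-02  1.93834749e+00 -1.28664820e-05
  1.11401539e+00  9.10471809e-01] [0.01694202 0.06117205 0.03693637] [-1.30922042  0.54263144 -0.64113181] 0.1011379858160974
```

View pics/w2.png

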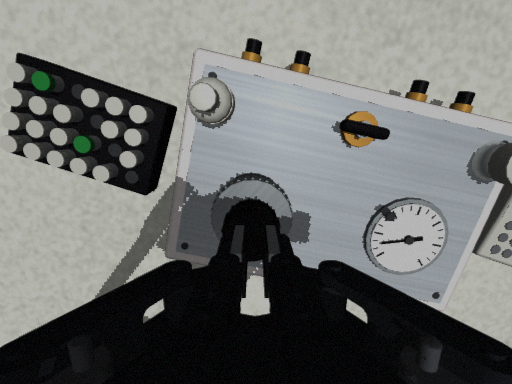

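The gripper closed to 10% with no force, so the knob is not between the pads. The ring shows around (252,212), the closed fingers end near (250,235), and the gauge is at (408,240). I'll check the geometry numerically.

Run:
```python
from h import *
c=dict(np.load('w2.npz'));c1=dict(np.load('w1.npz'))
K=c['camera_matrix'];T=np.linalg.inv(c['world_from_camera'])
def proj(P):
    q=T[:3,:3]@P+T[:3,3];return [round(K[0,2]-K[0,0]*q[0]/q[2],1),round(K[1,2]+K[1,1]*q[1]/q[2],1)]
print('tcp',proj([.4746,-.0555,.1216]),'tip',proj([.4746,-.0555,.1026]))
for z in (.06,.096,.104,.128):print(z,proj([.475,-.0535,z]))
print('ring centre',onz(c,[252,212],.096),onz(c,[252,212],.078))
print('gauge tri', tri([(c,[408,239]),(c1,[332,144.5])]), onz(c,[408,239],.066),onz(c1,[332,144.5],.066))
im=cv2.imread('pics/w2.png');cv2.imwrite('pics/k2.png',cv2.resize(cv2.convertScaleAbs(im[160:290,180:330],alpha=2.5,beta=10),None,fx=4,fy=4,interpolation=cv2.INTER_CUBIC))
```

```text
tcp [np.float64(254.0), np.float64(234.6)] tip [np.float64(254.1), np.float64(223.2)]
0.06 [np.float64(252.1), np.float64(203.3)]
0.096 [np.float64(251.5), np.float64(218.4)]
0.104 [np.float64(251.4), np.float64(222.6)]
0.128 [np.float64(250.8), np.float64(237.6)]
ring centre [[ 0.47955074 -0.05247063  0.096     ]] [[ 0.47366113 -0.05404025  0.078     ]]
gauge tri [ 0.48495694 -0.18406922  0.06708196] [[ 0.48473283 -0.18488789  0.066     ]] [[ 0.48491154 -0.18435006  0.066     ]]
```

View pics/k2.png

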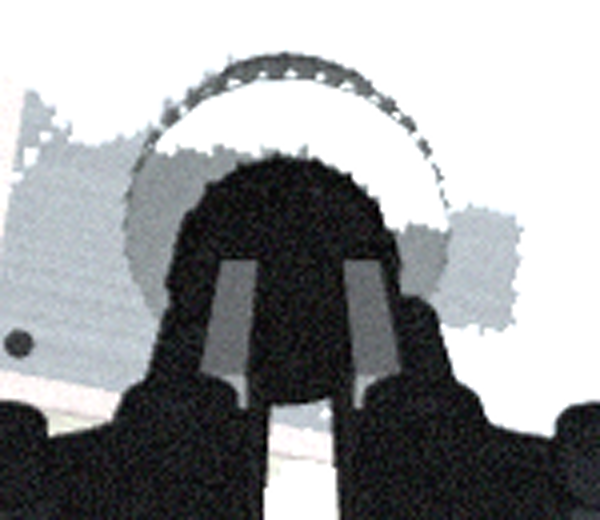

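send_rows(
  dr=[
    [0,0,0],
    [0,0,0],
    [0,0,0],
    [0,0,0],
    [0,0,0],
    [0,0,0],
    [0,0,0],
    [0,0,0],
  ],
  xyz=[
    [0,0,0],
    [0,0,0],
    [0,0,0],
    [0,0,0],
    [0,0,0],
    [0,0,0],
    [0,0,0],
    [0,0,0],
  ],
  jaw=[100,100,100,100,100,100,100,100],
)

```text
time_s: 4.2
eef_pos: [0.4746, -0.0555, 0.1216]
eef_rot: [0.0, 0.989, 0.147, 0.0]
wrist_force: [-0.5, 0.2, -0.4]
opening: 0.999
grasp_force: 0.0
```

Run:
```python
from h import *
p,r,o=pose();print(o['time_s'],p,o['opening'],o['wrist_force'])
c=ctrl.calibration('wrist');im=ctrl.camera('wrist');np.savez('w3.npz',**c)
cv2.imwrite('pics/w3.png',im[:,:,::-1]);v=cv2.convertScaleAbs(im,alpha=2,beta=10)[140:320,110:400]
cv2.imwrite('pics/k3.png',cv2.resize(v,None,fx=2.7,fy=2.7,interpolation=cv2.INTER_CUBIC)[:,:,::-1])
```

```text
4.2 [ 0.47462386 -0.05550494  0.12161035] 0.9985060443887125 [-0.50502947  0.21344525 -0.40995203]
```

View pics/k3.png

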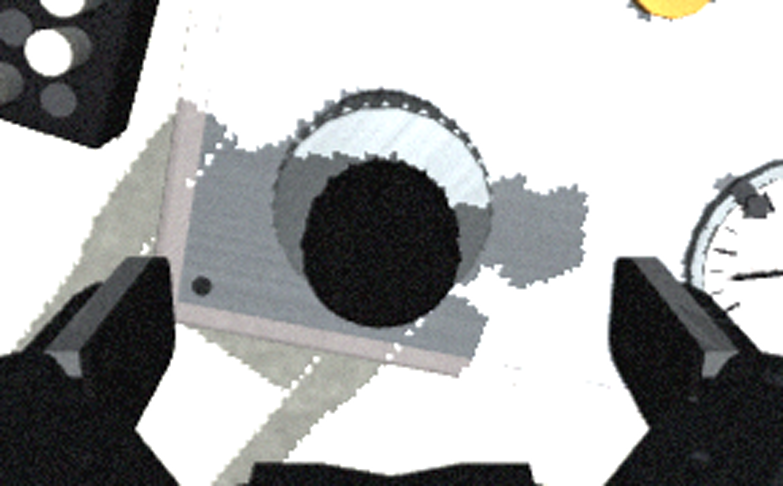

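The knob disc in this view is centred at about (251,232) px. The open fingertips appear at (173,236) and (338,236), which puts them about 21 mm behind the nominal TCP. So the pads closed above the knob top. I'll go 30 mm lower, shift slightly, and close.

send_rows(
  dr=[
    [0,0,0],
    [0,0,0],
    [0,0,0],
    [0,0,0],
    [0,0,0],
    [0,0,0],
    [0,0,0],
    [0,0,0],
  ],
  xyz=[
    [0.4,-0.2,0.8],
    [0.4,-0.2,1.6],
    [0.4,-0.2,2.4],
    [0.4,-0.2,3],
    [0.4,-0.2,3],
    [0.4,-0.2,3],
    [0.4,-0.2,3],
    [0.4,-0.2,3],
  ],
  jaw=[100,100,100,100,80,60,40,20],
)

```text
time_s: 5.25
eef_pos: [0.478, -0.0522, 0.0922]
eef_rot: [-0.0, 0.989, 0.147, 0.0]
wrist_force: [-2.3, 2.8, 5.1]
opening: 0.379
grasp_force: 59.5
```

send_rows(
  dr=[
    [0,0,0],
    [0,0,0],
    [0,0,0],
    [0,0,0],
    [0,0,0],
    [0,0,0],
    [0,0,0],
    [0,0,0],
  ],
  xyz=[
    [0,0,0],
    [0,0,0],
    [0,0,0],
    [0,0,0],
    [0,0,0],
    [0,0,0],
    [0,0,0],
    [0,0,0],
  ],
  jaw=[20,10,10,10,10,10,10,10],
)

```text
time_s: 6.25
eef_pos: [0.478, -0.0522, 0.0922]
eef_rot: [-0.0, 0.989, 0.147, 0.0]
wrist_force: [-2.3, 2.5, 5.4]
opening: 0.378
grasp_force: 59.5
```

Run:
```python
from h import *
p,r,o=pose();print(o['time_s'],p,o['opening'],o['wrist_force'],o['torque'],o['grasp_force'],o['q'][[0,5]] if hasattr(o['q'],'shape') else o['q'])
```

```text
6.25 [ 0.47804133 -0.05215717  0.09222744] 0.37777165234475873 [-2.26064916  2.48683481  5.44042685] [ 0.36223429  0.32290773 -0.03171523] 59.50941918858007 [-0.356481    0.91914393]
```

send_rows(
  dr=[
    [0,0,1.6],
    [0,0,3.2],
    [0,0,4.8],
    [0,0,6.4],
    [0,0,8],
    [0,0,9.6],
    [0,0,11.2],
    [0,0,12.4],
  ],
  xyz=[
    [0,0,0],
    [0,0,0],
    [0,0,0],
    [0,0,0],
    [0,0,0],
    [0,0,0],
    [0,0,0],
    [0,0,0],
  ],
  jaw=[10,10,10,10,10,10,10,10],
)

```text
time_s: 7.25
eef_pos: [0.477, -0.055, 0.0922]
eef_rot: [0.003, 0.876, -0.483, 0.0]
wrist_force: [-8.2, -11.0, 6.8]
opening: 0.376
grasp_force: 59.9
```

Run:
```python
from h import *
p,r,o=pose();print(o['time_s'],p,r.as_matrix()[:2,0],o['opening'],o['wrist_force'],o['torque'],o['q'])
c=ctrl.calibration('wrist');im=ctrl.camera('wrist');cv2.imwrite('pics/w4.png',im[:,:,::-1]);np.savez('w4.npz',**c)
K=c['camera_matrix'];T=np.linalg.inv(c['world_from_camera'])
q=T[:3,:3]@[.485,-.184,.066]+T[:3,3];u,v=K[0,2]-K[0,0]*q[0]/q[2],K[1,2]+K[1,1]*q[1]/q[2];print(u,v)
u,v=int(np.clip(u,75,437)),int(np.clip(v,75,309))
print(u-75,v-75);cv2.imwrite('pics/g4.png',cv2.resize(cv2.convertScaleAbs(im[v-75:v+75,u-75:u+75],alpha=1.5),None,fx=4,fy=4,interpolation=cv2.INTER_CUBIC)[:,:,::-1])
```

```text
7.25 [ 0.4769885  -0.05497287  0.09222532] [ 0.53426453 -0.84531276] 0.3762855482148597 [ -8.19104917 -10.97735821   6.83536311] [-1.71763573  1.53232459  0.17544402] [-0.35896423  0.14294108  1.94901105 -0.00603968  1.05012239  2.22200053]
359.5219414061097 38.24326018497399
284 0
```

View pics/g4.png

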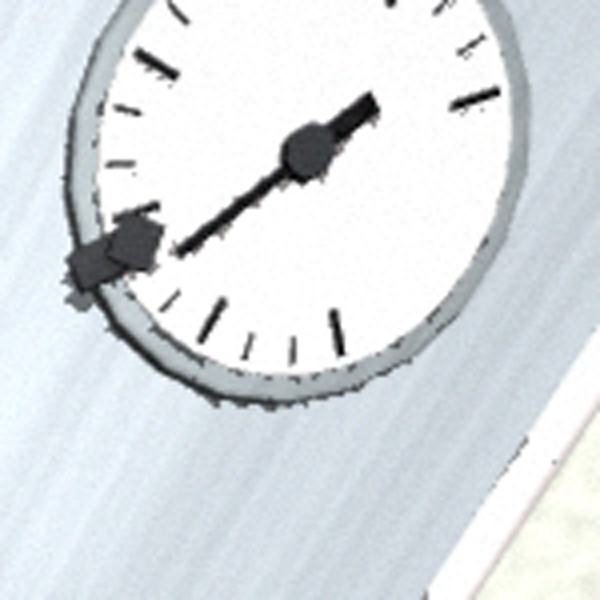

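The hub is at (307,152), the needle tip at (177,250), and the clip runs from (85,268) to (160,233) in the crop, so roughly 0.16 rad remain.

```bash
cat >> h.py <<'E'
def ang(c,off,s,hub,tip,clip,z=.066):
    P=onz(c,np.array(off)+np.array([hub,tip]+clip)/s,z)[:,:2];d=P[1:]-P[0];a=np.arctan2(d[:,1],d[:,0])
    print('r',np.linalg.norm(d,axis=1).round(4),'clockwise left',((a[0]-a[1:]+np.pi)%(2*np.pi)-np.pi).round(3))
E
python3 - <<'E'
from h import *
ang(dict(np.load('w4.npz')),(284,0),4,(307,152),(177,250),[(160,234),(135,242),(110,255),(85,268)])
ang(dict(np.load('w1.npz')),(285,95),6,(282,297),(155,313),[(205,190),(180,165),(155,147)])
p,r,o=pose();print(o['time_s'],o['torque'])
E
```

```text
r [0.0224 0.0236 0.0273 0.0314 0.0355] clockwise left [0.143 0.17  0.17  0.17 ]
r [0.0224 0.0235 0.0296 0.0348] clockwise left [1.019 0.987 0.945]
7.3 [-1.71618964  1.43997617 -0.08180683]
```

send_rows(
  dr=[
    [0,0,0.7],
    [0,0,1.4],
    [0,0,2.1],
    [0,0,2.7],
    [0,0,2.7],
    [0,0,2.7],
    [0,0,2.7],
    [0,0,2.7],
  ],
  xyz=[
    [0,0,0],
    [0,0,0],
    [0,0,0],
    [0,0,0],
    [0,0,0],
    [0,0,0],
    [0,0,0],
    [0,0,0],
  ],
  jaw=[10,10,10,10,10,10,10,10],
)

```text
time_s: 8.3
eef_pos: [0.4763, -0.0552, 0.0922]
eef_rot: [0.003, 0.8, -0.6, -0.0]
wrist_force: [-10.9, -12.0, 10.3]
opening: 0.375
grasp_force: 60.1
```

send_rows(
  dr=[
    [0,0,0],
    [0,0,0],
    [0,0,0],
    [0,0,0],
    [0,0,0],
    [0,0,0],
    [0,0,0],
    [0,0,0],
  ],
  xyz=[
    [0,0,0],
    [0,0,0],
    [0,0,0],
    [0,0,0],
    [0,0,0],
    [0,0,0],
    [0,0,0],
    [0,0,0],
  ],
  jaw=[40,70,100,100,100,100,100,100],
)

```text
time_s: 9.3
eef_pos: [0.4779, -0.0524, 0.0916]
eef_rot: [-0.0, 0.8, -0.6, 0.0]
wrist_force: [0.0, -0.2, -0.0]
opening: 1.0
grasp_force: 0.0
```

Run:
```python
from h import *
p,r,o=pose();print(o['time_s'],p,r.as_matrix()[:2,0],o['opening'],o['wrist_force'],o['torque'],o['q'])
c=ctrl.calibration('wrist');im=ctrl.camera('wrist');cv2.imwrite('pics/w5.png',im[:,:,::-1]);np.savez('w5.npz',**c)
K=c['camera_matrix'];T=np.linalg.inv(c['world_from_camera'])
q=T[:3,:3]@[.485,-.184,.066]+T[:3,3];u,v=K[0,2]-K[0,0]*q[0]/q[2],K[1,2]+K[1,1]*q[1]/q[2];print(u,v)
u,v=int(np.clip(u,75,437)),0
print(u-75);cv2.imwrite('pics/g5.png',cv2.resize(cv2.convertScaleAbs(im[0:100,u-75:u+75],alpha=1.5),None,fx=4,fy=4,interpolation=cv2.INTER_CUBIC)[:,:,::-1])
```

```text
9.3 [ 0.47789112 -0.05242392  0.09160185] [ 0.28055038 -0.9598393 ] 0.999630598591628 [ 0.03204553 -0.20970091 -0.01913603] [-0.02767218 -0.01886002  0.02334523] [-3.56843821e-01  1.44060220e-01  1.94925245e+00  5.27765706e-05
  1.04824597e+00  2.50035502e+00]
306.8221069727829 8.378372866656633
231
```

View pics/g5.png

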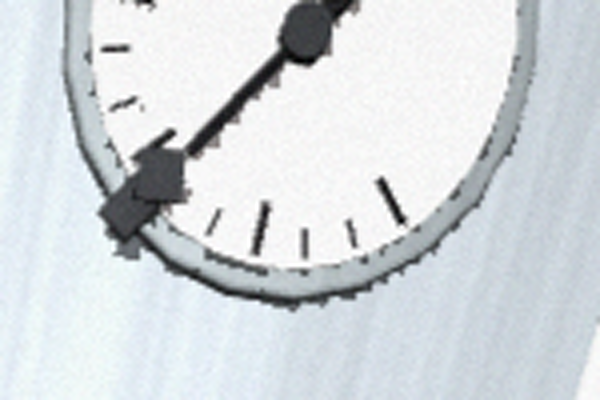

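The needle tip (188,152) lies on the clip's line (183,153), about 0.01 rad off. The knob is released and set. The grip readings put the axis at about (0.4756, -0.0529). Next I swing the tool back anticlockwise with the jaws open, centre it, and go down onto the ring.

send_rows(
  dr=[
    [0,0,-1.6],
    [0,0,-3.2],
    [0,0,-4.8],
    [0,0,-6.4],
    [0,0,-8],
    [0,0,-9.6],
    [0,0,-11.2],
    [0,0,-12.8],
  ],
  xyz=[
    [0,0.1,0],
    [0,0.23,0],
    [0,0.23,0],
    [0,0.23,0],
    [0,0.23,0],
    [0,0.23,0],
    [0,0.23,0],
    [0,0.23,0],
  ],
  jaw=[85,85,85,85,85,85,85,85],
)

```text
time_s: 10.35
eef_pos: [0.4757, -0.0531, 0.0916]
eef_rot: [-0.0, 1.0, 0.03, 0.0]
wrist_force: [-0.2, 0.2, 0.2]
opening: 0.847
grasp_force: 0.0
```

send_rows(
  dr=[
    [0,0,-1.6],
    [0,0,-3.2],
    [0,0,-4.8],
    [0,0,-6.4],
    [0,0,-8],
    [0,0,-9.6],
    [0,0,-10.8],
    [0,0,-10.8],
  ],
  xyz=[
    [0,0,0],
    [0,0,0.3],
    [0,0,0.6],
    [0,0,0.9],
    [0,0,1.2],
    [0,0,1.5],
    [0,0,1.7],
    [0,0,1.7],
  ],
  jaw=[85,85,85,85,85,85,85,85],
)

```text
time_s: 11.35
eef_pos: [0.4755, -0.053, 0.0744]
eef_rot: [-0.0, 0.83, 0.558, -0.0]
wrist_force: [0.1, 0.4, 0.0]
opening: 0.849
grasp_force: 0.0
```

send_rows(
  dr=[
    [0,0,0],
    [0,0,0],
    [0,0,0],
    [0,0,0],
    [0,0,0],
    [0,0,0],
    [0,0,0],
    [0,0,0],
  ],
  xyz=[
    [0,0,0.1],
    [0,0,0.2],
    [0,0,0.3],
    [0,0,0.4],
    [0,0,0.5],
    [0,0,0.6],
    [0,0,0.6],
    [0,0,0.6],
  ],
  jaw=[85,85,85,85,85,85,85,85],
)

```text
time_s: 12.35
eef_pos: [0.4757, -0.0531, 0.0686]
eef_rot: [0.0, 0.83, 0.558, 0.0]
wrist_force: [0.1, 0.1, -0.2]
opening: 0.853
grasp_force: 0.0
```

Run:
```python
from h import *
p,r,o=pose();print(o['time_s'],p,r.as_matrix()[:2,0],o['opening'],o['wrist_force'],o['torque'],o['q'])
```

```text
12.35 [ 0.47570143 -0.05310445  0.0686303 ] [0.37646063 0.92643262] 0.8532564982571847 [ 0.06828236  0.12390956 -0.24605041] [ 0.03390991 -0.02623415  0.04537438] [-3.59848290e-01  1.79896953e-01  1.96523549e+00  2.45620177e-05
  9.96378697e-01  2.61112595e-02]
```

send_rows(
  dr=[
    [0,0,0],
    [0,0,0],
    [0,0,0],
    [0,0,0],
    [0,0,0],
    [0,0,0],
    [0,0,0],
    [0,0,0],
  ],
  xyz=[
    [0,0,0.15],
    [0,0,0.3],
    [0,0,0.3],
    [0,0,0.3],
    [0,0,0.3],
    [0,0,0.3],
    [0,0,0.3],
    [0,0,0.3],
  ],
  jaw=[85,85,75,65,55,50,45,45],
)

```text
time_s: 13.35
eef_pos: [0.4754, -0.053, 0.066]
eef_rot: [-0.0, 0.83, 0.558, -0.0]
wrist_force: [-3.7, 2.1, 6.2]
opening: 0.632
grasp_force: 61.8
```

Run:
```python
from h import *
p,r,o=pose();print(o['time_s'],p,r.as_matrix()[:2,0],o['opening'],o['grasp_force'],o['wrist_force'],o['torque'],o['q'])
```

```text
13.35 [ 0.4753871  -0.0529582   0.06601458] [0.37624054 0.92652201] 0.6315891990526477 61.824374198913574 [-3.68561713  2.09954662  6.22895227] [0.17763612 0.57353065 0.00312435] [-3.59717137e-01  1.84540265e-01  1.96643684e+00 -1.02791127e-04
  9.91370354e-01  2.60745556e-02]
```

send_rows(
  dr=[
    [0,0,0.6],
    [0,0,1.2],
    [0,0,1.8],
    [0,0,2.4],
    [0,0,3],
    [0,0,3.5],
    [0,0,4],
    [0,0,4],
  ],
  xyz=[
    [0,0,0],
    [0,0,0],
    [0,0,0],
    [0,0,0],
    [0,0,0],
    [0,0,0],
    [0,0,0],
    [0,0,0],
  ],
  jaw=[45,45,45,45,45,45,45,45],
)

```text
time_s: 14.35
eef_pos: [0.4754, -0.0529, 0.066]
eef_rot: [-0.0, 0.928, 0.374, -0.0]
wrist_force: [-2.6, 0.8, 5.8]
opening: 0.637
grasp_force: 61.7
```

```bash
cat > t.py <<'E'
from h import *
p,r,o=pose();m=r.as_matrix();print(o['time_s'],p.round(4),'psi',np.arctan2(m[1,0],m[0,0]),o['opening'],np.round(o['wrist_force'],1),'T',np.round(o['torque'],3),'q6',o['q'][5],'eff',np.round(o['joint_efforts'],3)[5])
E
python3 t.py
```

```text
14.35 [ 0.4754 -0.0529  0.066 ] psi 0.7656617228513408 0.6370997438520721 [-2.6  0.8  5.8] T [0.168 0.574 0.056] q6 0.4454892316993453 eff 0.24
```

send_rows(
  dr=[
    [0,0,0.6],
    [0,0,1.2],
    [0,0,1.8],
    [0,0,2.4],
    [0,0,3],
    [0,0,3.5],
    [0,0,4],
    [0,0,4],
  ],
  xyz=[
    [0,0,0],
    [0,0,0],
    [0,0,0],
    [0,0,0],
    [0,0,0],
    [0,0,0],
    [0,0,0],
    [0,0,0],
  ],
  jaw=[45,45,45,45,45,45,45,45],
)

```text
time_s: 15.35
eef_pos: [0.4753, -0.0529, 0.066]
eef_rot: [-0.0, 0.985, 0.173, -0.0]
wrist_force: [-3.1, 1.7, 6.3]
opening: 0.641
grasp_force: 61.7
```

```bash
python3 t.py
```

```text
15.35 [ 0.4753 -0.0529  0.066 ] psi 0.3467605093280532 0.6407783353243567 [-3.1  1.7  6.3] T [0.187 0.571 0.032] q6 0.8643738482593495 eff 0.24
```

Still free, so I continue.

send_rows(
  dr=[
    [0,0,0.6],
    [0,0,1.2],
    [0,0,1.8],
    [0,0,2.4],
    [0,0,3],
    [0,0,3.5],
    [0,0,4],
    [0,0,4],
  ],
  xyz=[
    [0,0,0],
    [0,0,0],
    [0,0,0],
    [0,0,0],
    [0,0,0],
    [0,0,0],
    [0,0,0],
    [0,0,0],
  ],
  jaw=[45,45,45,45,45,45,45,45],
)

```text
time_s: 16.35
eef_pos: [0.4754, -0.0529, 0.066]
eef_rot: [-0.0, 0.999, -0.036, -0.0]
wrist_force: [-3.4, 1.6, 6.5]
opening: 0.636
grasp_force: 61.7
```

```bash
python3 t.py
```

```text
16.35 [ 0.4754 -0.0529  0.066 ] psi -0.07139808666646527 0.6362566841159238 [-3.4  1.6  6.5] T [0.228 0.583 0.281] q6 1.2827878325422755 eff 0.524
```

send_rows(
  dr=[
    [0,0,0.5],
    [0,0,1],
    [0,0,1.5],
    [0,0,2],
    [0,0,2.5],
    [0,0,3],
    [0,0,3],
    [0,0,3],
  ],
  xyz=[
    [0,0,0],
    [0,0,0],
    [0,0,0],
    [0,0,0],
    [0,0,0],
    [0,0,0],
    [0,0,0],
    [0,0,0],
  ],
  jaw=[45,45,45,45,45,45,45,45],
)

```text
time_s: 17.35
eef_pos: [0.4754, -0.0529, 0.066]
eef_rot: [0.0, 0.982, -0.191, -0.0]
wrist_force: [-3.8, 1.6, 6.6]
opening: 0.635
grasp_force: 61.7
```

```bash
python3 t.py
```

```text
17.35 [ 0.4754 -0.0529  0.066 ] psi -0.38468019955941707 0.6349659060456914 [-3.8  1.6  6.6] T [0.248 0.559 0.394] q6 1.5961694402063846 eff 0.412
```

send_rows(
  dr=[
    [0,0,0.5],
    [0,0,1],
    [0,0,1.5],
    [0,0,2],
    [0,0,2.6],
    [0,0,2.6],
    [0,0,2.6],
    [0,0,2.6],
  ],
  xyz=[
    [0,0,0],
    [0,0,0],
    [0,0,0],
    [0,0,0],
    [0,0,0],
    [0,0,0],
    [0,0,0],
    [0,0,0],
  ],
  jaw=[45,45,45,45,45,45,45,45],
)

```text
time_s: 18.35
eef_pos: [0.4753, -0.0529, 0.066]
eef_rot: [0.0, 0.947, -0.322, -0.0]
wrist_force: [-3.5, 2.2, 5.5]
opening: 0.635
grasp_force: 61.7
```

```bash
python3 t.py
```

```text
18.35 [ 0.4753 -0.0529  0.066 ] psi -0.6566640628741239 0.6349764299668206 [-3.5  2.2  5.5] T [0.196 0.541 0.526] q6 1.8682714680280759 eff 0.508
```

send_rows(
  dr=[
    [0,0,0],
    [0,0,0],
    [0,0,0],
    [0,0,0],
    [0,0,0],
    [0,0,0],
    [0,0,0],
    [0,0,0],
  ],
  xyz=[
    [0,0,0],
    [0,0,0],
    [0,0,0],
    [0,0,0],
    [0,0,0],
    [0,0,-0.5],
    [0,0,-1.5],
    [0,0,-3],
  ],
  jaw=[60,70,80,85,85,85,85,85],
)

```text
time_s: 19.35
eef_pos: [0.4756, -0.0531, 0.0964]
eef_rot: [-0.0, 0.946, -0.323, -0.0]
wrist_force: [0.3, 0.6, 0.5]
opening: 0.848
grasp_force: 0.0
```

send_rows(
  dr=[
    [0,0,0],
    [0,0,0],
    [0,0,0],
    [0,0,0],
    [0,0,0],
    [0,0,0],
    [0,0,0],
    [0,0,0],
  ],
  xyz=[
    [0,0,-1.5],
    [0,0,-3],
    [0,0,-4.5],
    [0,0,-6],
    [0,0,-7],
    [0,0,-7],
    [0,0,-7],
    [0,0,-7],
  ],
  jaw=[85,85,85,85,85,85,85,85],
)

```text
time_s: 20.35
eef_pos: [0.4752, -0.0529, 0.1649]
eef_rot: [-0.0, 0.946, -0.323, -0.001]
wrist_force: [-0.3, 0.4, 0.2]
opening: 0.849
grasp_force: 0.0
```

```bash
python3 t.py
python3 - <<'E'
from h import *
c=ctrl.calibration('wrist');im=ctrl.camera('wrist');np.savez('w6.npz',**c)
K=c['camera_matrix'];T=np.linalg.inv(c['world_from_camera'])
q=T[:3,:3]@[.485,-.184,.066]+T[:3,3];u,v=K[0,2]-K[0,0]*q[0]/q[2],K[1,2]+K[1,1]*q[1]/q[2];print(u,v)
u,v=int(np.clip(u,50,462)),int(np.clip(v,50,334));print(u-50,v-50)
a=cv2.resize(im[v-50:v+50,u-50:u+50],(560,560),interpolation=cv2.INTER_CUBIC)
b=cv2.resize(im,(240,180));s=np.zeros((560,800,3),np.uint8);s[:,:560]=a;s[:180,560:]=b
cv2.imwrite('pics/g6.png',s[:,:,::-1])
E
```

```text
20.35 [ 0.4752 -0.0529  0.1649] psi -0.6582075399613869 0.848759529863993 [-0.3  0.4  0.2] T [ 0.026  0.017 -0.022] q6 1.869121972051035 eff -0.0
366.4623997775267 95.34886679912165
316 45
```

View pics/g6.png

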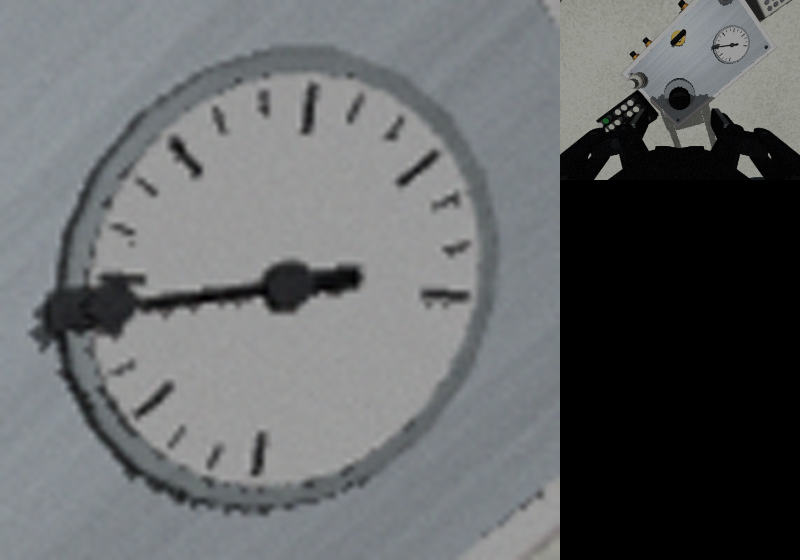

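The needle (hub (288,287), tip near (135,303)) still points straight at the clip (95,305). The robot is clear of everything and the bystanders look untouched, so I'm handing in.

```bash
python3 -c "
from bench import ctrl
print(ctrl.hand_in())"
```

```text
the job is handed in; nothing more can be done
None
```

I turned the knob until the needle pointed at the clip, tightened the lock ring to about 0.5 N m, withdrew the arm clear and handed the job in at about 20 s; no verdict came back.

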